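Snap a ferrule into a brush handle and keep pressing

TASK

The black brush handle clamped in the round nest is ready for its ferrule: lift the loose dust cap off it and set the cap, knob up, into the round recess of the cap board. Then take the brass ferrule out of its wooden block and press it straight down into the mouth of the handle until it snaps in and its flange lies flat on the rim all round, and keep pressing firmly while the bond sets: finish while still pressing, do not let go of it or ease off. Leave the glue bottle, the height gauge and the finished brush where they are.

Things in the scene. Friction and masses are not known exactly. Their poses are not given: they have to be found in the camera images.
- nest: Round clamping nest, fixed to the bench: steel foot 90 mm across and 10 mm thick, split aluminium collar 56 mm across up to z = 30 mm with a small black clamp knob at its side. Origin: centre of its underside. It stands at any of three places in a row from left to right, the cap board and the ferrule block at the others.
- handle: Black resin shaving-brush handle, 70 mm tall, fixed upright in the nest, mouth up; foot, narrow waist and a head 43 mm across. Origin: centre of its foot, 10 mm above the bench.
- handle_mouth (a point): Centre of the handle's mouth at its rim, 80 mm above the bench, z up. Lip 28 mm across and 4 mm deep, a 36 mm groove below, 30 mm deep in all. With the flange about 11 mm above the rim the leaves meet the lip; the push grows to some 12 N, then at about 4 mm they snap into the groove and it drops. Home: flange on the rim, ferrule origin here; then keep pressing with 8 to 20 N.
- dust_cap: Grey plastic dust cap, loose over the handle's head, 50 mm across. Origin: centre of the lower edge of its skirt; z up. Skirt 9 mm deep inside, so the origin starts 9 mm below the rim, 71 mm above the bench; lid to 14 mm above the origin; round knob 17 to 21 mm across from 14 to 34 mm above the origin: grip it there. 40 g.
- cap_board: Pale square wooden board, 84 x 84 x 20 mm, fixed to the bench, with one round recess 65 mm across and 10 mm deep in its top. Origin: centre of its underside.
- free_recess (a point): Centre of the floor of the cap board's recess, 10 mm above the bench and 10 mm below the board's top. The cap stands in it with its origin at this point.
- ferrule_block: Darker wooden block 104 x 70 x 42 mm, fixed to the bench, with two bored holes 38 mm across in a row along its long side (its x); the hole at x = +23 mm (the far one) holds the ferrule, the other is empty. Origin: centre of its underside.
- ferrule: Brass ferrule standing upright in the block's hole. Origin: centre of its flange's underside, at first on the block's top, 42 mm above the bench; z up. Flange 43 mm across, 4 mm thick; above it the knot cup, 32 mm across up to 27 mm above the origin, bore 25 mm down to 12 mm: grip it there. Black plug with four spring leaves below. Turning about z does not matter. About 90 g.
- glue_bottle: White squeeze bottle with a pointed orange nozzle, 54 mm across, 161 mm tall, standing; to be left alone. Origin: centre of its underside.
- height_gauge: Notched steel plate on a small foot, 34 x 50 x 83 mm, standing; to be left alone. Origin: centre of its underside.
- finished_brush: Finished shaving brush, pale bristles on a black handle, about 65 mm across and 123 mm tall, standing; to be left alone. Origin: centre of its underside.
- plug_tip (a point): Centre of the lower tip of the ferrule's black plug, 29 mm below the flange. The plug is 25.6 mm across, tapering over its last 9 mm to 16 mm at the tip; four bent spring leaves stand out of it to 34 mm across, about 6 mm below the flange.
There are look-alikes about, which are no part of the job. There is more than one size of the ferrule; the job needs the smaller. What is shaped like the dust_cap but red is not meant.

How it is judged:
By the outcome, as a careful person would: the job done as asked, in the order asked, and still so for the second after the job is handed in, while the arm keeps its last pose, push and grip.
It also fails if it takes over 64 s, if anything falls off the work surface, if the arm or the gripper's body presses on something with over 40 N, if the wrist force passes 120 N, or if a joint passes its speed limit or range.

ROBOT

A 6-joint arm with a two-finger parallel gripper is mounted at the origin on a cart in front of the work surface, level with it; the furniture and walls round the work are solid. World frame = base frame: x ahead of the robot, y to its left, z up, the work surface at z = 0. Lengths are in mm, angles in rad, forces in N, time in s.
With the tool pointing down it reaches from about 325 to 750 mm from the base axis. Payload 7.6 kg.
Tool frame: the origin (TCP) lies at the very end of the fingers, on their centre line; the grasp point (between the pads) lies 19 mm behind it; z points along the fingers, y is the line along which they close (so a half turn about z gives the same grasp; the last joint's range is limited). The gripper opens to 85 mm and grips with 20 to 120 N. Pads are 22 mm wide; open, the fingers measure 114 mm over their backs; the gripper's body (76 mm by 85 mm) begins 54 mm behind the grasp point. The pads swing forward as they close: fully open they stand 13 mm farther back than shut.
Start: joints at [1.205, 0.052, 1.401, -0, 1.689, -0.07], TCP at [153.024, 502.225, 231.323] pointing down, gripper open.
Joint ranges: [-2.9, 2.9], [-0.91, 2.17], [0.12, 2.37], [-1.06, 4.2], [0.26, 2.73], [-2.93, 2.93]. Speed limits (rad/s): [2.57, 2.57, 3.01, 3.14, 3.14, 3.14].

INTERFACE

Orientations are given as a unit quaternion [w, x, y, z].
In Python, from workcell import arm gives the robot as it stands.
- The arm moves only by the tool step_arm, never from a script. Its argument "motion" is a list of rows, each an object of numbers: "x", "y", "z": the shift along the world's x, y, z in m; "wx", "wy", "wz": the turn, a rotation vector about the world's x, y, z in degrees; "hand": the opening, from -1 (shut) to 1 (fully open). A call has 1 to 10 rows; each row is the pose to reach, as a shift and turn from the pose commanded when the call began; what a row does not reach only later rows make up. A row lasts 1/8 s, in which the tool goes at most 62.5 mm and 10.7 degrees, less where a joint would pass 70% of its speed; a pose out of reach is approached as far as the arm can. A call with a gripper value outside its range is refused whole. The fingers move at their own pace and stop on an object; the grip force is fixed at half the most. Time passes only in rows, so rows that repeat a pose let the fingers close. It gives the time, the measured TCP pose, the force, the opening and the grip force at its end, in the units of the state.
- arm.sense(): the state, without advancing time (a new reading comes with each control period).
- arm.read_camera(name): name is "scene" or "top" or "wrist"; returns a dict with "image" (400x640x3 uint8, red, green, blue), "range_z" (400x640 float32, mm along the optical axis (not along the pixel's ray), 0 where there is no reading), "camera_matrix" (3x3 intrinsics, pixels), "camera_from_world" (4x4, takes a point from world to camera coordinates). Camera axes: x right, y down, z forward; pixel columns grow to the right and rows downward; lengths in mm; the calibration is good to about 2 mm. A picture is of the moment at which its call begins.
- arm.sign_off(): hands the job in; it is judged then, once.
Trained networks look in a picture, given as the dict that the camera call returned (one of the last four; its "shot" number tells which), for a name from the list of things; names that differ only in an ending like _2 or _b are one class to them, and where a whole thing is asked for, a point or a joint stands for the part that bears it (a point fixed in the world has none). Each returns a list of dicts, best first, with "conf" (0 to 1); they miss things now and then, are a little off and sometimes report something else, mostly with a low value. They report only what shows in the picture. A call takes as long as a camera call. They do not tell look-alikes from the thing itself.
- arm.spot_in(picture, name): "position" ([row, column] in pixels, amid what is visible of it).
The state is a dict: "t": time; "joints": joint angles; "joint_velocities": joint speeds; "effort": joint torques, N m; "eef_pos": TCP position; "tcp_rot": TCP orientation; "wrist_force": force on the tool from outside, world axes, zero at the start; "moment": the same for the moment, N m; "gripper_width": opening from 0.0 (shut) to 1.0 (fully open); "finger_force": force on a finger pad.
Only numpy, scipy, OpenCV 4.12 (cv2) and the standard library are available. Lean on these libraries where they do the work, as an engineer would, in place of code of your own. Each camera call takes 0.05 s, during which the arm holds its last target. There are 200 camera calls.

## Working session

There is one attempt and no reset: what is moved stays moved. The work goes in short steps, Python scripts to look and compute and a tool call to move; the robot and the scene stay as the last step left them, time stands still between calls to the robot, and variables do not carry over. Pictures are saved under pics/ and viewed, at most 10 in all, crops included, and the job is handed in when it is done.

Besides the shell and the picture viewer there is one more tool, called after ">>>" as name(argument=value, ...), one argument or row to a line, values as JSON. step_arm: Moves the arm, as the interface text tells. Its arguments: {"type":"object","properties":{"motion":{"type":"array","items":{"type":"object","properties":{"x":{"type":"number"},"y":{"type":"number"},"z":{"type":"number"},"wx":{"type":"number"},"wy":{"type":"number"},"wz":{"type":"number"},"hand":{"type":"number"}}}}},"required":["motion"]}

```bash
mkdir -p pics; cat > h.py <<'E'
import numpy as np,cv2
from workcell import arm
def w(p,r,c,z=None):
    K=p["camera_matrix"];T=np.linalg.inv(p["camera_from_world"])
    d=T[:3,:3]@np.linalg.solve(K,[c,r,1.]);o=T[:3,3]
    if z is not None: return o+d*(z-o[2])/d[2]
    a=p["range_z"][int(r)-2:int(r)+3,int(c)-2:int(c)+3];a=a[a>0]
    return o+d*np.median(a) if a.size else None
def cloud(p):
    K=p["camera_matrix"];T=np.linalg.inv(p["camera_from_world"])
    v,u=np.mgrid[:400,:640];z=p["range_z"]
    d=np.stack([u,v,np.ones_like(u)],-1)@np.linalg.inv(K).T*z[...,None]
    X=d@T[:3,:3].T+T[:3,3];X[z<=0]=np.nan;return X
def save(p,n,box=None,s=1):
    i=p["image"][...,::-1]
    if box: i=i[box[0]:box[1],box[2]:box[3]]
    cv2.imwrite("pics/"+n,cv2.resize(i,None,fx=s,fy=s,interpolation=cv2.INTER_CUBIC))
E
python3 - <<'E'
from h import *
np.set_printoptions(precision=1,suppress=True)
for cam in("scene","top"):
    p=arm.read_camera(cam);save(p,cam+"0.png")
    for n in("nest","dust_cap","cap_board","ferrule_block","ferrule","glue_bottle","height_gauge","finished_brush"):
        for d in arm.spot_in(p,n)[:3]: print(cam,n,round(d["conf"],2),np.array(d["position"]),w(p,*d["position"]))
print(arm.sense())
E
```

```text
scene dust_cap 0.87 [299.6 375.3] [418.1  42.6  30.7]
scene dust_cap 0.7 [312.4 438.9] [446.1 -75.9  97.6]
scene cap_board 0.73 [262.8 345.9] [450.8 159.2   9.1]
scene ferrule_block 0.75 [222.3 286.9] [429.2 342.   11.9]
scene ferrule_block 0.29 [334.1 432.2] [440.3 -79.7  33.1]
scene ferrule 0.48 [200.9 293.9] [460.8 349.6  57.8]
scene glue_bottle 0.93 [174.1 247.7] [426.6 489.7  74. ]
scene height_gauge 0.65 [171.5 285.2] [532.9 478.2  29.3]
scene height_gauge 0.29 [142.2 240.8] [466.5 570.5 109.1]
scene finished_brush 0.92 [140.1 245. ] [478.6 568.6 110.8]
top nest 0.8 [223.5 438.4] [443.3 -54.   28.4]
top dust_cap 0.68 [229.9 392.8] [428.   53.9  13.2]
top dust_cap 0.58 [219.4 452.5] [451.2 -69.5  86. ]
top cap_board 0.74 [222.8 349. ] [445.4 160.8   9.2]
top ferrule_block 0.57 [232.7 276.3] [421.1 338.9   7.9]
top ferrule 0.98 [174.  298.6] [559.4 284.   55.4]
top ferrule 0.51 [220.  276.3] [450.7 336.2  52. ]
top glue_bottle 0.71 [230.5 200.1] [425.4 502.1 104.2]
top height_gauge 0.61 [187.3 222.6] [532.5 471.4   8.2]
top finished_brush 0.75 [207.2 160.8] [476.5 586.7 115.4]
{'t': 0.9, 'joints': array([ 1.2,  0.1,  1.4,  0. ,  1.7, -0.1]), 'joint_velocities': array([-0.,  0., -0.,  0., -0., -0.]), 'effort': array([ -0. , -38.2, -36. ,  -0. ,   0. ,  -0. ]), 'eef_pos': array([153. , 502.2, 231.3]), 'tcp_rot': array([0. , 0.1, 1. , 0. ]), 'wrist_force': array([ 0.2, -0. , -1. ]), 'moment': array([ 0.,  0., -0.]), 'finger_force': 0.0, 'gripper_width': 1.0028667991517992}
```

View pics/scene0.png

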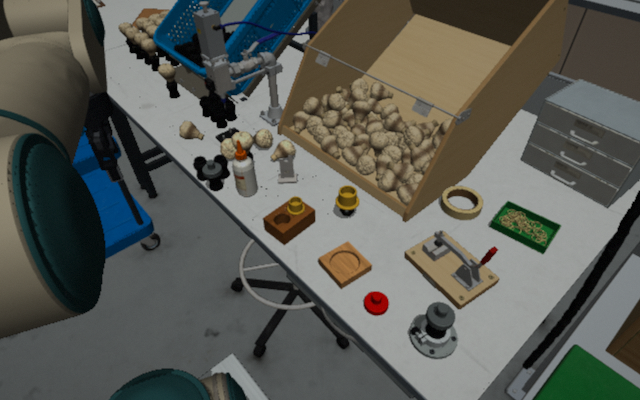

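View pics/top0.png

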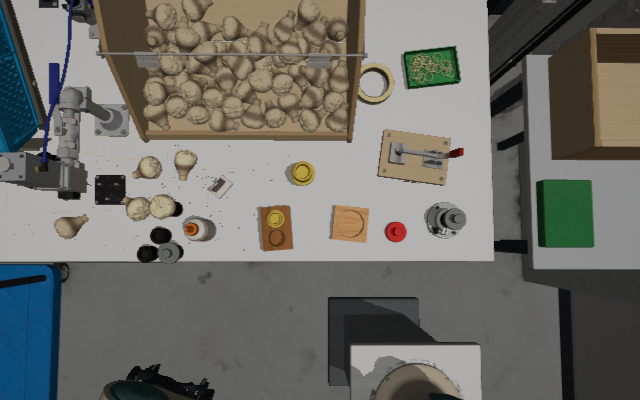

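The scene view shows the grey cap on the handle at (315,439), the red look-alike cap at (302,376), the recess board at (263,346), the block with a ferrule at (205,296), and a bigger loose ferrule at (200,346). Grey on the nest is the cap meant. The ferrule in the block's far hole is the smaller one. Enlarged crop and cloud measurement next.

```bash
python3 - <<'E'
from h import *
np.set_printoptions(precision=1,suppress=True)
p=arm.read_camera("top");q=arm.read_camera("scene")
a=cv2.resize(p["image"][150:255,260:475],None,fx=3.5,fy=3.5,interpolation=2)
b=cv2.resize(q["image"][175:345,250:470],None,fx=1.3,fy=1.3,interpolation=2)
b=cv2.copyMakeBorder(b,0,0,0,a.shape[1]-b.shape[1],0)
cv2.imwrite("pics/crop.png",np.vstack([a,b])[:600,:,::-1])
def circ(X,c,r,z0,z1,n):
    m=(np.hypot(X[...,0]-c[0],X[...,1]-c[1])<r)&(X[...,2]>z0)&(X[...,2]<z1);P=X[m]
    if len(P)>5:
        (u,v),R=cv2.minEnclosingCircle(P[:,:2].astype(np.float32));print(n,len(P),"circ",round(u,1),round(v,1),"R",round(R,1),"mean",P.mean(0),"zmax",np.percentile(P[:,2],[50,95]))
for n,pp in(("top",p),("scene",q)):
    X=cloud(pp)
    circ(X,(452,-72),35,95,130,n+" knob"); circ(X,(452,-72),45,76,92,n+" lid"); circ(X,(450,-70),60,5,15,n+" foot")
    circ(X,(455,336),30,60,90,n+" cup");circ(X,(455,336),30,44,60,n+" flange")
    circ(X,(555,285),40,50,120,n+" bigcup");circ(X,(555,285),40,25,50,n+" bigfl")
    for k,c,z in(("board",(445,160),20),("block",(430,339),42)):
        m=(np.abs(X[...,0]-c[0])<80)&(np.abs(X[...,1]-c[1])<80)&(abs(X[...,2]-z)<5)
        print(n,k,m.sum(),cv2.minAreaRect(X[m][:,:2].astype(np.float32)),X[m][:,2].mean())
E
```

```text
top knob 69 circ 453.2 -75.9 R 10.2 mean [453.  -75.4 103.5] zmax [103.9 106.4]
top lid 319 circ 453.1 -76.3 R 25.4 mean [452.7 -73.6  83.8] zmax [84.2 87.2]
top foot 417 circ 451.7 -66.0 R 53.3 mean [455.8 -64.5   9.5] zmax [ 9.4 13.2]
top cup 63 circ 454.8 339.3 R 15.9 mean [454.6 339.5  68.2] zmax [68.7 71.2]
top flange 188 circ 455.9 336.8 R 29.2 mean [454.7 338.3  49.4] zmax [48.6 55.6]
top bigcup 290 circ 563.4 274.6 R 21.8 mean [563.7 274.7  63.7] zmax [57.7 77.1]
top bigfl 163 circ 563.4 274.7 R 29.4 mean [556.1 276.   44.1] zmax [44.  47.8]
top board 628 ((443.7526550292969, 158.45884704589844), (84.50370025634766, 83.85039520263672), 83.9056167602539) 19.238219332062403
top block 889 ((432.25665283203125, 337.4597473144531), (103.95689392089844, 70.20114135742188), 4.566277503967285) 41.52165050130196
scene knob 114 circ 453.8 -75.5 R 10.4 mean [452.2 -76.  104.2] zmax [105.1 107. ]
scene lid 488 circ 454.7 -75.9 R 26.2 mean [448.6 -77.9  84.8] zmax [85.2 87.6]
scene foot 716 circ 449.2 -66.8 R 54.4 mean [442.2 -85.   10.4] zmax [10.3 13.3]
scene cup 105 circ 455.8 341.6 R 17.5 mean [455.3 339.5  66.4] zmax [66.9 70.7]
scene flange 160 circ 454.8 335.7 R 29.1 mean [452.9 335.2  50.2] zmax [48.2 58.3]
scene bigcup 310 circ 563.1 275.5 R 23.0 mean [562.8 274.4  66.2] zmax [67.  77.4]
scene bigfl 153 circ 561.1 275.4 R 29.4 mean [552.9 266.9  43.7] zmax [44.9 48.2]
scene board 750 ((445.5335998535156, 160.14437866210938), (87.10130310058594, 86.43208312988281), 83.34803009033203) 20.01413965396617
scene block 689 ((434.333984375, 338.7740783691406), (106.68141174316406, 73.69727325439453), 4.350257873535156) 42.12863447377195
```

View pics/crop.png

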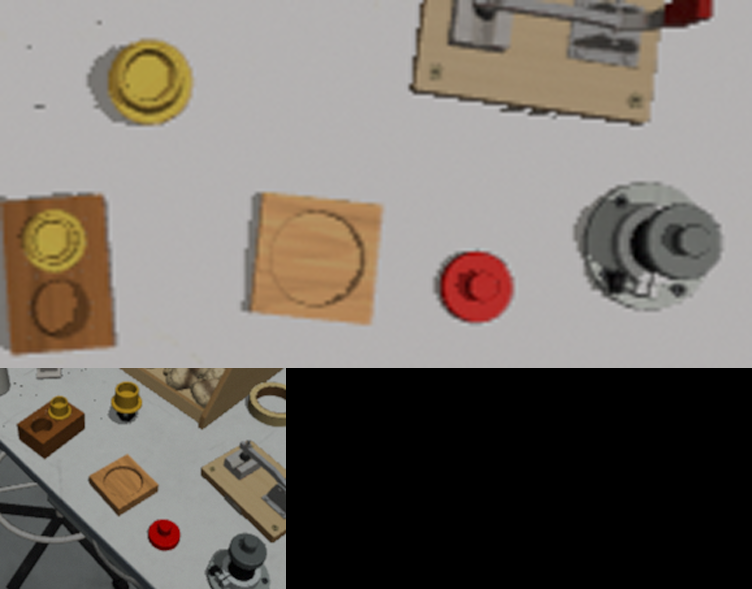

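>>> step_arm(
  motion=[
    {"x":0.3,"y":-0.578,"z":-0.05,"hand":0.1},
    {"x":0.3,"y":-0.578,"z":-0.05,"hand":0.1},
    {"x":0.3,"y":-0.578,"z":-0.05,"hand":0.1},
    {"x":0.3,"y":-0.578,"z":-0.05,"hand":0.1},
    {"x":0.3,"y":-0.578,"z":-0.05,"hand":0.1},
    {"x":0.3,"y":-0.578,"z":-0.05,"hand":0.1},
    {"x":0.3,"y":-0.578,"z":-0.05,"hand":0.1},
    {"x":0.3,"y":-0.578,"z":-0.05,"hand":0.1},
    {"x":0.3,"y":-0.578,"z":-0.05,"hand":0.1},
    {"x":0.3,"y":-0.578,"z":-0.05,"hand":0.1},
  ],
)

```text
validation failed for argument at $.mo...
```

>>> step_arm(
  motion=[
    {"x":0.0,"y":0.0,"z":0.0},
    {"x":0.0,"y":0.0,"z":0.0},
  ],
)

```text
validation failed for argument at $.mo...
```

```bash
python3 - <<'E'
from h import *
np.set_printoptions(precision=1,suppress=True)
p=arm.read_camera("wrist");save(p,"w1.png");X=cloud(p);print(arm.sense()["eef_pos"],np.linalg.inv(p["camera_from_world"])[:3])
for z0,z1,n in((99,115,"knob"),(80,92,"lid"),(5,15,"foot")):
    m=(np.hypot(X[...,0]-453,X[...,1]+76)<60)&(X[...,2]>z0)&(X[...,2]<z1);P=X[m]
    if len(P): print(n,len(P),cv2.minEnclosingCircle(P[:,:2].astype(np.float32)),np.percentile(P[:,2],[5,50,95]))
E
```

```text
[153.  502.2 231.3] [[  0.3   0.9   0.3  77.2]
 [  1.   -0.3  -0.1 525.6]
 [  0.    0.3  -1.  374. ]]
```

View pics/w1.png

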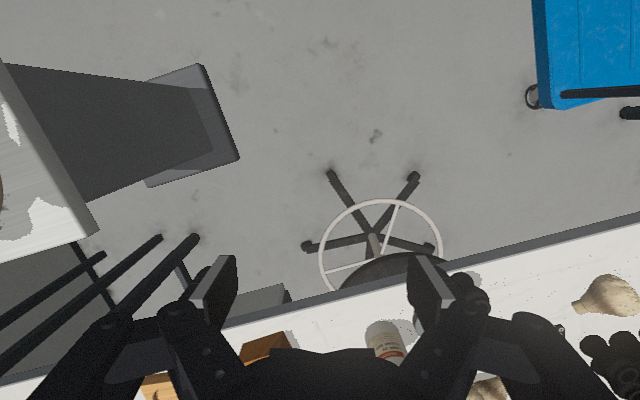

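The call was refused and nothing moved; I'll retry with all fields. The wrist picture shows only floor and the bench edge.

>>> step_arm(
  motion=[
    {"x":0.3,"y":-0.578,"z":-0.05,"wx":0,"wy":0,"wz":0,"hand":0.1},
    {"x":0.3,"y":-0.578,"z":-0.05,"wx":0,"wy":0,"wz":0,"hand":0.1},
    {"x":0.3,"y":-0.578,"z":-0.05,"wx":0,"wy":0,"wz":0,"hand":0.1},
    {"x":0.3,"y":-0.578,"z":-0.05,"wx":0,"wy":0,"wz":0,"hand":0.1},
    {"x":0.3,"y":-0.578,"z":-0.05,"wx":0,"wy":0,"wz":0,"hand":0.1},
    {"x":0.3,"y":-0.578,"z":-0.05,"wx":0,"wy":0,"wz":0,"hand":0.1},
    {"x":0.3,"y":-0.578,"z":-0.05,"wx":0,"wy":0,"wz":0,"hand":0.1},
    {"x":0.3,"y":-0.578,"z":-0.05,"wx":0,"wy":0,"wz":0,"hand":0.1},
    {"x":0.3,"y":-0.578,"z":-0.05,"wx":0,"wy":0,"wz":0,"hand":0.1},
    {"x":0.3,"y":-0.578,"z":-0.05,"wx":0,"wy":0,"wz":0,"hand":0.1},
  ],
)

```text
t: 2.3
eef_pos: [440.8, -53.0, 183.7]
tcp_rot: [0.001, 0.148, 0.989, 0.0]
wrist_force: [1.3, 0.9, 0.0]
gripper_width: 0.548
finger_force: 0.0
```

>>> step_arm(
  motion=[
    {"x":0.013,"y":-0.023,"z":-0.003,"wx":0,"wy":0,"wz":0,"hand":0.1},
    {"x":0.013,"y":-0.023,"z":-0.003,"wx":0,"wy":0,"wz":0,"hand":0.1},
  ],
)

```text
t: 2.55
eef_pos: [453.2, -75.2, 179.9]
tcp_rot: [-0.001, 0.149, 0.989, 0.0]
wrist_force: [-0.5, -0.5, 0.7]
gripper_width: 0.548
finger_force: 0.0
```

```bash
python3 - <<'E'
from h import *
np.set_printoptions(precision=1,suppress=True)
p=arm.read_camera("wrist");save(p,"w2.png");X=cloud(p);print(arm.sense()["eef_pos"],np.linalg.inv(p["camera_from_world"])[:3])
for z0,z1,n in((99,115,"knob"),(80,92,"lid"),(5,15,"foot")):
    m=(np.hypot(X[...,0]-453,X[...,1]+76)<60)&(X[...,2]>z0)&(X[...,2]<z1);P=X[m]
    if len(P): print(n,len(P),cv2.minEnclosingCircle(P[:,:2].astype(np.float32)),np.percentile(P[:,2],[5,50,95]))
E
```

```text
[452.9 -74.1 180.2] [[  0.3   0.9   0.3 377.6]
 [  1.   -0.3  -0.1 -51.7]
 [  0.    0.3  -1.  322.7]]
knob 514 ((452.9140319824219, -75.12103271484375), 10.197455406188965) [102.5 104.9 106. ]
lid 2017 ((453.41253662109375, -75.18234252929688), 25.152902603149414) [83.7 85.1 86.3]
foot 1848 ((453.04681396484375, -75.42118072509766), 44.849403381347656) [ 8.9 10.1 12.1]
```

View pics/w2.png

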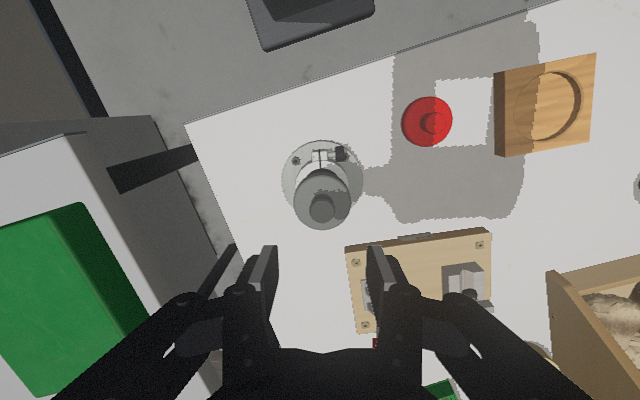

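The wrist view shows the grey cap at (200,322) straight under the tool and the red cap at (121,427). I'll go down and grip the knob.

>>> step_arm(
  motion=[
    {"x":0,"y":-0.001,"z":-0.05,"wx":0,"wy":0,"wz":0,"hand":0.1},
    {"x":0,"y":-0.001,"z":-0.091,"wx":0,"wy":0,"wz":0,"hand":0.1},
    {"x":0,"y":-0.001,"z":-0.091,"wx":0,"wy":0,"wz":0,"hand":0.1},
    {"x":0,"y":-0.001,"z":-0.091,"wx":0,"wy":0,"wz":0,"hand":-1},
    {"x":0,"y":-0.001,"z":-0.091,"wx":0,"wy":0,"wz":0,"hand":-1},
    {"x":0,"y":-0.001,"z":-0.091,"wx":0,"wy":0,"wz":0,"hand":-1},
    {"x":0,"y":-0.001,"z":-0.091,"wx":0,"wy":0,"wz":0,"hand":-1},
  ],
)

```text
t: 3.48
eef_pos: [454.5, -74.8, 92.3]
tcp_rot: [0.002, 0.147, 0.989, 0.0]
wrist_force: [-1.9, 2.6, 7.8]
gripper_width: 0.204
finger_force: 58.6
```

>>> step_arm(
  motion=[
    {"x":0,"y":0,"z":0.02,"wx":0,"wy":0,"wz":0,"hand":-1},
    {"x":0,"y":0,"z":0.05,"wx":0,"wy":0,"wz":0,"hand":-1},
    {"x":-0.003,"y":0.05,"z":0.05,"wx":0,"wy":0,"wz":0,"hand":-1},
    {"x":-0.006,"y":0.11,"z":0.05,"wx":0,"wy":0,"wz":0,"hand":-1},
    {"x":-0.008,"y":0.17,"z":0.05,"wx":0,"wy":0,"wz":0,"hand":-1},
    {"x":-0.009,"y":0.215,"z":0.05,"wx":0,"wy":0,"wz":0,"hand":-1},
    {"x":-0.009,"y":0.234,"z":0.05,"wx":0,"wy":0,"wz":0,"hand":-1},
    {"x":-0.009,"y":0.234,"z":0.05,"wx":0,"wy":0,"wz":0,"hand":-1},
  ],
)

```text
t: 4.47
eef_pos: [444.3, 160.2, 140.5]
tcp_rot: [0.001, 0.146, 0.989, 0.0]
wrist_force: [-0.2, -0.5, -0.6]
gripper_width: 0.202
finger_force: 58.8
```

```bash
python3 - <<'E'
from h import *
np.set_printoptions(precision=1,suppress=True)
p=arm.read_camera("wrist");save(p,"w3.png");X=cloud(p);print(arm.sense()["eef_pos"],arm.sense()["gripper_width"])
m=(np.abs(X[...,0]-445)<70)&(np.abs(X[...,1]-160)<70)&(abs(X[...,2]-20)<4)
print(m.sum(),cv2.minAreaRect(X[m][:,:2].astype(np.float32)))
e=arm.sense()["eef_pos"]
m=(np.hypot(X[...,0]-e[0],X[...,1]-e[1])<40)&(X[...,2]>95)&(X[...,2]<e[2]-2);P=X[m]
print(len(P),cv2.minEnclosingCircle(P[:,:2].astype(np.float32)),np.percentile(P[:,2],[5,50,95]))
E
```

```text
[444.3 159.3 140.3] 0.20117549646273145
3113 ((443.9923095703125, 159.96226501464844), (84.28067016601562, 84.18616485595703), 83.81295776367188)
3070 ((443.3442687988281, 160.83682250976562), 25.19900894165039) [124.1 133.1 134.6]
```

View pics/w3.png

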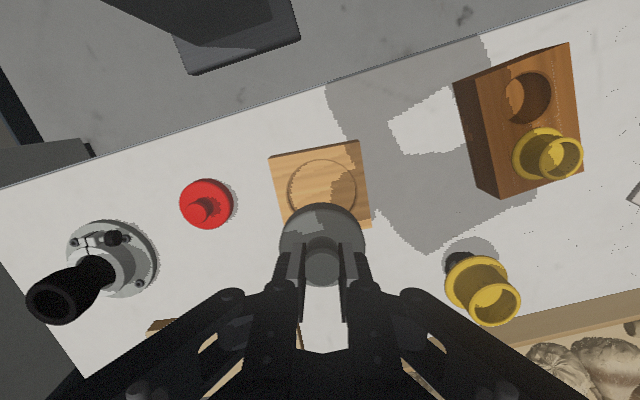

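The wrist view shows the cap level in the fingers at (240,320) and the board's recess at (190,322), with the open handle at (300,50). Lowering now.

>>> step_arm(
  motion=[
    {"x":0,"y":0,"z":-0.06,"wx":0,"wy":0,"wz":0,"hand":-1},
    {"x":0,"y":0,"z":-0.095,"wx":0,"wy":0,"wz":0,"hand":-1},
    {"x":0,"y":0,"z":-0.105,"wx":0,"wy":0,"wz":0,"hand":-1},
    {"x":0,"y":0,"z":-0.109,"wx":0,"wy":0,"wz":0,"hand":-1},
    {"x":0,"y":0,"z":-0.109,"wx":0,"wy":0,"wz":0,"hand":-1},
  ],
)

```text
t: 5.15
eef_pos: [445.2, 159.1, 32.1]
tcp_rot: [0.001, 0.148, 0.989, 0.001]
wrist_force: [0.5, -0.6, 0.2]
gripper_width: 0.203
finger_force: 58.9
```

>>> step_arm(
  motion=[
    {"x":0,"y":0,"z":-0.002,"wx":0,"wy":0,"wz":0,"hand":-1},
    {"x":0,"y":0,"z":-0.002,"wx":0,"wy":0,"wz":0,"hand":-1},
  ],
)

```text
t: 5.4
eef_pos: [445.4, 159.4, 31.2]
tcp_rot: [0.002, 0.147, 0.989, 0.001]
wrist_force: [-4.3, -2.0, 11.8]
gripper_width: 0.197
finger_force: 60.2
```

>>> step_arm(
  motion=[
    {"x":0,"y":0,"z":0,"wx":0,"wy":0,"wz":0,"hand":0.3},
    {"x":0,"y":0,"z":0.001,"wx":0,"wy":0,"wz":0,"hand":0.3},
    {"x":0,"y":0,"z":0.001,"wx":0,"wy":0,"wz":0,"hand":0.3},
    {"x":0,"y":0,"z":0.03,"wx":0,"wy":0,"wz":0,"hand":0.3},
    {"x":0,"y":0,"z":0.09,"wx":0,"wy":0,"wz":0,"hand":0.3},
    {"x":0.003,"y":0.05,"z":0.12,"wx":0,"wy":0,"wz":0,"hand":0.3},
    {"x":0.006,"y":0.11,"z":0.12,"wx":0,"wy":0,"wz":0,"hand":0.3},
    {"x":0.01,"y":0.16,"z":0.12,"wx":0,"wy":0,"wz":0,"hand":0.3},
    {"x":0.01,"y":0.18,"z":0.12,"wx":0,"wy":0,"wz":0,"hand":0.3},
    {"x":0.01,"y":0.18,"z":0.12,"wx":0,"wy":0,"wz":0,"hand":0.3},
  ],
)

```text
t: 6.65
eef_pos: [453.8, 339.5, 147.9]
tcp_rot: [-0.0, 0.147, 0.989, -0.0]
wrist_force: [0.2, 0.4, -0.8]
gripper_width: 0.649
finger_force: 0.0
```

```bash
python3 - <<'E'
from h import *
np.set_printoptions(precision=1,suppress=True)
p=arm.read_camera("wrist");save(p,"w4.png");X=cloud(p);print(arm.sense()["eef_pos"])
q=arm.read_camera("top");Y=cloud(q)
def c(X,x,y,r,z0,z1,n):
    m=(np.hypot(X[...,0]-x,X[...,1]-y)<r)&(X[...,2]>z0)&(X[...,2]<z1);P=X[m]
    if len(P)>5:print(n,len(P),cv2.minEnclosingCircle(P[:,:2].astype(np.float32)),np.percentile(P[:,2],[5,50,95]))
c(X,455,340,28,60,80,"cup");c(X,455,340,28,44.5,50,"fl")
c(X,444,160,40,36,60,"knob");c(X,444,160,35,21.8,28,"lid")
c(Y,444,160,40,36,60,"knob top");c(Y,444,160,35,21.8,28,"lid top");c(Y,453,-75,40,74,90,"rim top")
m=(np.abs(X[...,0]-433)<80)&(np.abs(X[...,1]-338)<70)&(abs(X[...,2]-42)<3)
print(cv2.minAreaRect(X[m][:,:2].astype(np.float32)))
E
```

```text
[454.  338.5 148.1]
cup 664 ((454.9543762207031, 340.8644104003906), 16.109148025512695) [61.3 68.5 69.9]
fl 544 ((454.92254638671875, 340.8329772949219), 21.42536163330078) [45.  46.2 47.8]
knob 420 ((444.6979064941406, 160.4571533203125), 10.713330268859863) [38.8 43.8 45.1]
lid 1335 ((444.0198974609375, 155.78726196289062), 29.839977264404297) [22.8 24.  25.4]
knob top 60 ((444.15264892578125, 158.4897003173828), 10.254725456237793) [38.8 43.1 45.5]
lid top 208 ((444.3782653808594, 159.77899169921875), 34.25527572631836) [22.  23.8 26.1]
rim top 152 ((452.656982421875, -76.26807403564453), 21.38041877746582) [75.2 78.7 82.1]
((432.6047058105469, 338.8729553222656), (104.12135314941406, 70.18354034423828), 4.458010673522949)
```

View pics/w4.png

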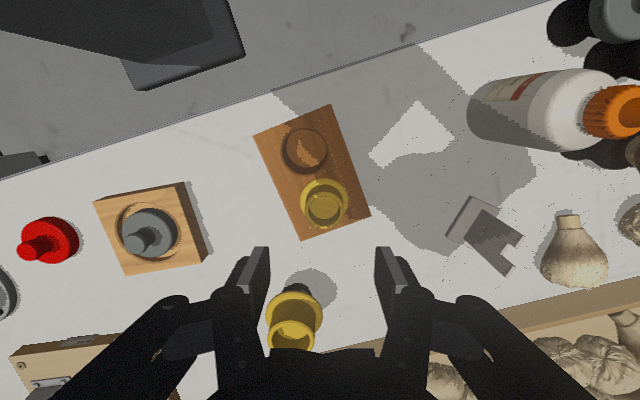

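The cap lies flat, knob up, in the recess at (235,147). The small ferrule is in the block's far hole at (203,325), and the big look-alike at (325,292) stays. Gripping the cup.

>>> step_arm(
  motion=[
    {"x":0.001,"y":0.001,"z":-0.05,"wx":0,"wy":0,"wz":0,"hand":0.3},
    {"x":0.001,"y":0.001,"z":-0.095,"wx":0,"wy":0,"wz":0,"hand":0.3},
    {"x":0.001,"y":0.001,"z":-0.1,"wx":0,"wy":0,"wz":0,"hand":0.3},
    {"x":0.001,"y":0.001,"z":-0.1,"wx":0,"wy":0,"wz":0,"hand":-1},
    {"x":0.001,"y":0.001,"z":-0.1,"wx":0,"wy":0,"wz":0,"hand":-1},
    {"x":0.001,"y":0.001,"z":-0.1,"wx":0,"wy":0,"wz":0,"hand":-1},
    {"x":0.001,"y":0.001,"z":-0.1,"wx":0,"wy":0,"wz":0,"hand":-1},
  ],
)

```text
t: 7.62
eef_pos: [456.5, 340.6, 51.2]
tcp_rot: [0.002, 0.147, 0.989, 0.001]
wrist_force: [0.3, -2.7, 7.8]
gripper_width: 0.355
finger_force: 60.1
```

>>> step_arm(
  motion=[
    {"x":0,"y":0,"z":0.03,"wx":0,"wy":0,"wz":0,"hand":-1},
    {"x":0,"y":0,"z":0.08,"wx":0,"wy":0,"wz":0,"hand":-1},
    {"x":0,"y":-0.045,"z":0.1,"wx":0,"wy":0,"wz":0,"hand":-1},
    {"x":0,"y":-0.1,"z":0.1,"wx":0,"wy":0,"wz":0,"hand":-1},
    {"x":0,"y":-0.16,"z":0.1,"wx":0,"wy":0,"wz":0,"hand":-1},
    {"x":0,"y":-0.22,"z":0.1,"wx":0,"wy":0,"wz":0,"hand":-1},
    {"x":-0.001,"y":-0.28,"z":0.1,"wx":0,"wy":0,"wz":0,"hand":-1},
    {"x":-0.001,"y":-0.34,"z":0.1,"wx":0,"wy":0,"wz":0,"hand":-1},
    {"x":-0.002,"y":-0.39,"z":0.1,"wx":0,"wy":0,"wz":0,"hand":-1},
    {"x":-0.002,"y":-0.416,"z":0.1,"wx":0,"wy":0,"wz":0,"hand":-1},
  ],
)

```text
t: 8.88
eef_pos: [453.0, -78.1, 149.3]
tcp_rot: [0.001, 0.148, 0.989, -0.0]
wrist_force: [0.0, 1.5, -0.9]
gripper_width: 0.36
finger_force: 59.8
```

>>> step_arm(
  motion=[
    {"x":0,"y":0,"z":0,"wx":0,"wy":0,"wz":0,"hand":-1},
    {"x":0,"y":0,"z":0,"wx":0,"wy":0,"wz":0,"hand":-1},
  ],
)

```text
t: 9.12
eef_pos: [453.2, -75.3, 148.9]
tcp_rot: [0.0, 0.147, 0.989, 0.0]
wrist_force: [-1.4, -0.8, -1.3]
gripper_width: 0.356
finger_force: 59.8
```

```bash
python3 - <<'E'
from h import *
np.set_printoptions(precision=1,suppress=True)
p=arm.read_camera("wrist");save(p,"w5.png");X=cloud(p);e=arm.sense()["eef_pos"];print(e)
Y=cloud(arm.read_camera("scene"));Z=cloud(arm.read_camera("top"))
def c(X,x,y,r,z0,z1,n):
    m=(np.hypot(X[...,0]-x,X[...,1]-y)<r)&(X[...,2]>z0)&(X[...,2]<z1);P=X[m]
    if len(P)>5:print(n,len(P),cv2.minEnclosingCircle(P[:,:2].astype(np.float32)),np.percentile(P[:,2],[5,50,95]),P[:,:2].min(0),P[:,:2].max(0))
c(X,453,-75,30,77,83,"rim wrist")
for n,C in(("wrist",X),("scene",Y),("top",Z)):
    c(C,453,-75,24,134,146,n+" flange");c(C,453,-75,20,100,125,n+" plug")
    c(C,453,-75,24,77,83,n+" rim")
E
```

```text
[453.2 -75.  148.7]
rim wrist 796 ((452.854736328125, -75.07121276855469), 21.268169403076172) [77.8 79.9 81.1] [431.9 -96.3] [465.6 -54. ]
wrist flange 1017 ((446.30120849609375, -73.05200958251953), 20.333898544311523) [141.8 143.8 145.2] [430.4 -92.4] [452.6 -53.4]
wrist rim 796 ((452.854736328125, -75.07121276855469), 21.268169403076172) [77.8 79.9 81.1] [431.9 -96.3] [465.6 -54. ]
scene flange 118 ((452.4944152832031, -74.5759048461914), 21.460023880004883) [141.6 143.7 145.4] [431.3 -96. ] [454.7 -53.2]
scene plug 33 ((447.4432067871094, -76.63133239746094), 11.244699478149414) [118.3 122.  124.8] [440.1 -87.3] [451. -66.]
scene rim 205 ((453.84332275390625, -75.96233367919922), 21.263338088989258) [77.9 80.  81.8] [433.3 -96. ] [473.5 -54.7]
top flange 49 ((444.619384765625, -72.27040100097656), 19.65096092224121) [140.2 143.  145.1] [430.6 -90.4] [452.2 -54.1]
top rim 56 ((451.24383544921875, -73.0956802368164), 20.706480026245117) [77.3 79.1 81.6] [433.9 -84.5] [468.5 -54.2]
```

View pics/w5.png

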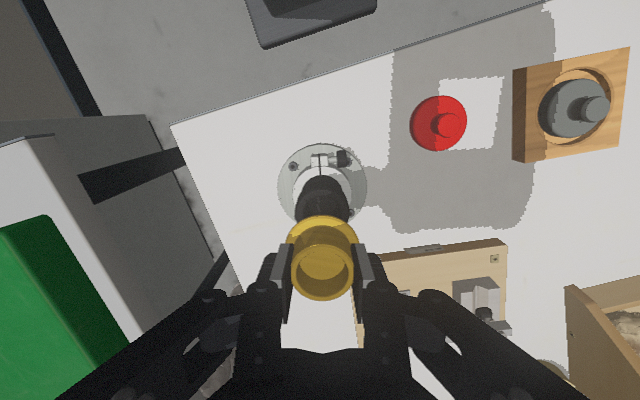

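The wrist view shows the ferrule upright in the fingers at (265,322) above the mouth at (195,322), offset about 1 mm. I'll correct that while lowering.

>>> step_arm(
  motion=[
    {"x":0.001,"y":-0.001,"z":-0.02,"wx":0,"wy":0,"wz":0,"hand":-1},
    {"x":0.001,"y":-0.001,"z":-0.03,"wx":0,"wy":0,"wz":0,"hand":-1},
    {"x":0.001,"y":-0.001,"z":-0.038,"wx":0,"wy":0,"wz":0,"hand":-1},
    {"x":0.001,"y":-0.001,"z":-0.044,"wx":0,"wy":0,"wz":0,"hand":-1},
    {"x":0.001,"y":-0.001,"z":-0.044,"wx":0,"wy":0,"wz":0,"hand":-1},
  ],
)

```text
t: 9.9
eef_pos: [454.0, -76.8, 104.2]
tcp_rot: [-0.0, 0.147, 0.989, 0.0]
wrist_force: [-0.3, 0.2, -1.4]
gripper_width: 0.356
finger_force: 59.8
```

>>> step_arm(
  motion=[
    {"x":0,"y":0,"z":-0.003,"wx":0,"wy":0,"wz":0,"hand":-1},
    {"x":0,"y":0,"z":-0.006,"wx":0,"wy":0,"wz":0,"hand":-1},
    {"x":0,"y":0,"z":-0.008,"wx":0,"wy":0,"wz":0,"hand":-1},
    {"x":0,"y":0,"z":-0.008,"wx":0,"wy":0,"wz":0,"hand":-1},
  ],
)

```text
t: 10.4
eef_pos: [454.6, -76.5, 97.1]
tcp_rot: [0.001, 0.147, 0.989, 0.001]
wrist_force: [0.6, 3.7, 4.5]
gripper_width: 0.362
finger_force: 60.3
```

>>> step_arm(
  motion=[
    {"x":0,"y":0.001,"z":-0.001,"wx":0,"wy":0,"wz":0,"hand":-1},
    {"x":0,"y":0.001,"z":-0.002,"wx":0,"wy":0,"wz":0,"hand":-1},
    {"x":0,"y":0.001,"z":-0.002,"wx":0,"wy":0,"wz":0,"hand":-1},
  ],
)

```text
t: 10.78
eef_pos: [454.7, -76.2, 95.6]
tcp_rot: [0.001, 0.147, 0.989, -0.0]
wrist_force: [0.6, 2.2, 7.8]
gripper_width: 0.358
finger_force: 60.6
```

>>> step_arm(
  motion=[
    {"x":0,"y":0.001,"z":-0.001,"wx":0,"wy":0,"wz":0,"hand":-1},
    {"x":0,"y":0.001,"z":-0.002,"wx":0,"wy":0,"wz":0,"hand":-1},
    {"x":0,"y":0.001,"z":-0.003,"wx":0,"wy":0,"wz":0,"hand":-1},
    {"x":0,"y":0.001,"z":-0.003,"wx":0,"wy":0,"wz":0,"hand":-1},
  ],
)

```text
t: 11.28
eef_pos: [453.9, -75.3, 90.9]
tcp_rot: [-0.0, 0.147, 0.989, -0.0]
wrist_force: [2.9, -1.3, -10.5]
gripper_width: 0.355
finger_force: 60.3
```

>>> step_arm(
  motion=[
    {"x":0,"y":0,"z":-0.001,"wx":0,"wy":0,"wz":0,"hand":-1},
    {"x":0,"y":0,"z":-0.002,"wx":0,"wy":0,"wz":0,"hand":-1},
    {"x":0,"y":0,"z":-0.002,"wx":0,"wy":0,"wz":0,"hand":-1},
  ],
)

```text
t: 11.65
eef_pos: [454.0, -75.0, 89.3]
tcp_rot: [-0.0, 0.147, 0.989, -0.0]
wrist_force: [0.6, -1.7, -3.0]
gripper_width: 0.351
finger_force: 61.0
```

>>> step_arm(
  motion=[
    {"x":0,"y":0,"z":-0.001,"wx":0,"wy":0,"wz":0,"hand":-1},
    {"x":0,"y":0,"z":-0.002,"wx":0,"wy":0,"wz":0,"hand":-1},
    {"x":0,"y":0,"z":-0.002,"wx":0,"wy":0,"wz":0,"hand":-1},
  ],
)

```text
t: 12.02
eef_pos: [454.2, -75.0, 89.1]
tcp_rot: [0.0, 0.147, 0.989, -0.0]
wrist_force: [-7.0, -0.5, 10.6]
gripper_width: 0.355
finger_force: 62.4
```

>>> step_arm(
  motion=[
    {"x":-0.001,"y":0,"z":-0.0006,"wx":0,"wy":0,"wz":0,"hand":-1},
    {"x":-0.001,"y":0,"z":-0.0006,"wx":0,"wy":0,"wz":0,"hand":-1},
    {"x":-0.001,"y":0,"z":-0.0006,"wx":0,"wy":0,"wz":0,"hand":-1},
  ],
)

```text
t: 12.4
eef_pos: [454.1, -75.1, 89.1]
tcp_rot: [0.002, 0.147, 0.989, -0.0]
wrist_force: [-4.8, -1.0, 11.0]
gripper_width: 0.354
finger_force: 62.4
```

```bash
python3 - <<'E'
from h import *
np.set_printoptions(precision=2,suppress=True)
s=[arm.read_camera(n) for n in("wrist","scene","top")]
for _ in range(3): 
    st=arm.sense();print(st["eef_pos"],st["wrist_force"],st["moment"])
    arm.read_camera("top")
for p in s[:2]:
    X=cloud(p);r=np.hypot(X[...,0]-453.2,X[...,1]+75.3)
    m=(r<20.5)&(r>17.5)&(X[...,2]>80)&(X[...,2]<88);P=X[m]
    if len(P)>10:
        c,*_=np.linalg.lstsq(np.c_[P[:,:2]-[453.2,-75.3],np.ones(len(P))],P[:,2],rcond=None)
        print("flange",len(P),"slope deg",np.degrees(c[:2]),"z",c[2])
r=s[1]["camera_from_world"]@[453,-75,85,1];u=s[1]["camera_matrix"]@r[:3];c,w_=int(u[0]/u[2]),int(u[1]/u[2])
a=cv2.resize(s[1]["image"][w_-35:w_+35,c-35:c+35],(390,390),interpolation=2)
b=cv2.resize(s[0]["image"][130:330,220:420],(390,390),interpolation=2)
cv2.imwrite("pics/end.png",np.hstack([a,b])[...,::-1])
E
```

```text
[454.14 -75.08  89.13] [-4.53 -0.3  10.46] [-0.07  0.56  0.03]
[454.14 -75.07  89.13] [-3.65 -0.48 10.01] [ 0.04  0.56 -0.01]
[454.13 -75.08  89.12] [-3.08 -0.15 10.91] [ 0.01  0.57 -0.02]
flange 426 slope deg [-0.18  0.15] z 84.09705713065613
flange 58 slope deg [1.99 1.71] z 84.34377237289691
```

View pics/end.png

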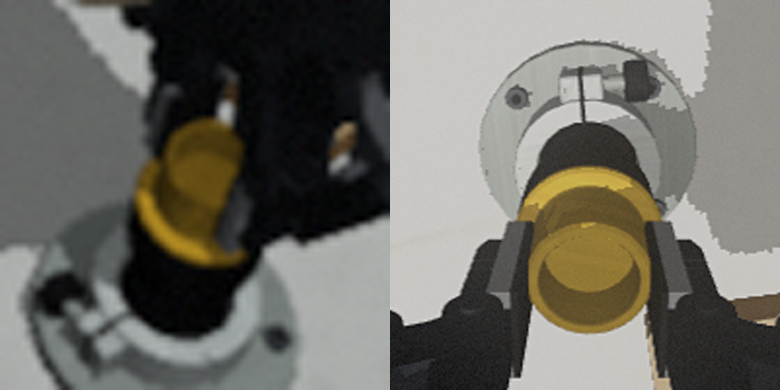

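The picture shows the flange flat on the rim: its top measures z 84.1 with 0.2° slope from the wrist camera. I'll raise the push to mid-range.

>>> step_arm(
  motion=[
    {"x":0,"y":0,"z":-0.001,"wx":0,"wy":0,"wz":0,"hand":-1},
    {"x":0,"y":0,"z":-0.001,"wx":0,"wy":0,"wz":0,"hand":-1},
    {"x":0,"y":0,"z":-0.001,"wx":0,"wy":0,"wz":0,"hand":-1},
    {"x":0,"y":0,"z":-0.001,"wx":0,"wy":0,"wz":0,"hand":-1},
  ],
)

```text
t: 13.2
eef_pos: [454.2, -75.1, 89.1]
tcp_rot: [0.002, 0.147, 0.989, -0.0]
wrist_force: [-7.8, 0.5, 18.5]
gripper_width: 0.356
finger_force: 63.1
```

>>> step_arm(
  motion=[
    {"x":-0.0004,"y":0,"z":0.0005,"wx":0,"wy":0,"wz":0,"hand":-1},
    {"x":-0.0004,"y":0,"z":0.0005,"wx":0,"wy":0,"wz":0,"hand":-1},
    {"x":-0.0004,"y":0,"z":0.0005,"wx":0,"wy":0,"wz":0,"hand":-1},
    {"x":-0.0004,"y":0,"z":0.0005,"wx":0,"wy":0,"wz":0,"hand":-1},
  ],
)

```text
t: 13.7
eef_pos: [454.2, -75.1, 89.1]
tcp_rot: [0.002, 0.147, 0.989, -0.0]
wrist_force: [-3.6, 0.6, 11.8]
gripper_width: 0.354
finger_force: 62.5
```

```bash
python3 - <<'E'
from h import *
F=[]
for _ in range(4): F.append(arm.sense()["wrist_force"]);arm.read_camera("top")
print(np.round(F,1)); f=np.mean(F,0)[2]
if 11<f<17: print(arm.sign_off())
E
```

```text
[[-3.6  0.6 11.8]
 [-3.  -0.  12.4]
 [-3.1 -0.5 12.5]
 [-3.7  0.  12.5]]
the job is handed in; nothing more can be done
None
```

The job is handed in at about 14 s: the dust cap sits knob up in the recess, and the ferrule snapped in with its flange flat on the rim (0.2° slope). The arm was still pressing at about 12.5 N; just before hand-in I brought the push down from 18.5 N to stay clear of the 20 N limit.

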